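# Turn the divider leaf of a sample book over its rings

## Robot

A 6-joint arm with a two-finger parallel gripper is mounted at the origin on the work surface. World frame = base frame: x ahead of the robot, y to its left, z up, the work surface at z = 0. Lengths are in m, angles in rad, forces in N, time in s.
With the tool pointing down it reaches from about 0.3 to 0.775 m from the base axis. Payload 14.6 kg.
Tool frame: the origin (TCP) lies midway between the tips of the shut fingers; the grasp point (between the pads) lies 19 mm behind it (ctrl.pinch_z is the distance from the TCP to the grasp point, in m); z points along the fingers, y is the line along which they close (so a half turn about z gives the same grasp; the last joint's range is limited). The gripper opens to 94 mm and grips with 3 to 60 N. Pads are 16 mm wide; open, the fingers measure 119 mm over their backs; the gripper's body (75 mm by 177 mm) begins 78 mm behind the grasp point.
Start: joints at [-1.313, 0.3, 1.521, -0, 1.321, -0.067], TCP at [0.176, -0.521, 0.205] pointing down, gripper open.
Joint ranges: [-3.03, 3.03], [-0.79, 2.21], [0.23, 2.52], [-1.04, 4.18], [0, 3.07], [-2.55, 2.55]. Speed limits (rad/s): [2.22, 2.22, 2.57, 3.14, 3.14, 3.14].

## Interface

Orientations are given as [roll, pitch, yaw] about the fixed x, y, z axes, in that order (R = Rz(yaw) Ry(pitch) Rx(roll)).
In Python, from station import ctrl gives the robot as it stands.
- The arm moves only by the tool jog_arm, never from a script. Its argument "motion" is a list of rows, each a list of 7 numbers: the shift along the tool's x, y, z in m, then the turn, a rotation vector about the tool's x, y, z in rad, then the opening, from -1 (shut) to 1 (fully open). In form: [[tx, ty, tz, rx, ry, rz, gripper], ...]. A call has 1 to 5 rows; each row shifts and turns the commanded pose from where the row before left it, along the tool's axes as they then stand; what a row does not reach is not made up. A row lasts 1/10 s, in which the tool goes at most 50 mm and 8.59 degrees, less where a joint would pass 70% of its speed; a pose out of reach is approached as far as the arm can. A call is refused whole if a number of a shift passes 0.05 or a number of a turn 0.15, either way. A call with a gripper value outside its range is refused whole. The fingers move at their own pace and stop on an object; "squeeze" is the grip in N (left out, the last holds). Time passes only in rows, so rows that do not move let the fingers close. It gives the time, the measured TCP pose, the force, the opening and the grip force at its end, in the units of the state.
- ctrl.get_obs(): the state, without advancing time (a new reading comes with each control period).
- ctrl.camera(name): name is "scene" or "top" or "wrist"; returns the picture (400x640x3 uint8, red, green, blue); there is no depth.
- ctrl.camera_model(name): a dict with "intrinsics" (3x3 intrinsics, pixels), "rvec" (rotation vector, rad) and "tvec" (3), from world to camera coordinates, as OpenCV has them. Camera axes: x right, y down, z forward; pixel columns grow to the right and rows downward; lengths in m; the calibration is good to about 2 mm. The wrist camera is an equidistant fisheye: a pixel r from the principal point sees the ray r / f radians off the axis. A picture is of the moment at which its call begins: read the wrist's pose just before it. camera_model takes no time and is no camera call; for the wrist camera it gives the pose at the moment of the call.
- ctrl.hand_in(): hands the job in; it is judged then, once.
The state is a dict: "time_s": time; "qpos": joint angles; "joint_vel": joint speeds; "tau": joint torques, N m; "ee_pos": TCP position; "eef_rot": TCP orientation; "force": force on the tool from outside, world axes, zero at the start; "moment": the same for the moment, N m; "grip_width": finger opening in m; "grip_force": force on a finger pad.
Only numpy, scipy, OpenCV 4.12 (cv2) and the standard library are available. Lean on these libraries where they do the work, as an engineer would, in place of code of your own. Each camera call takes 0.05 s, during which the arm holds its last target. There are 200 camera calls.

## Task

On the desk a ring-bound sample book lies open in a low wooden V-shaped stand, its wide stiff divider leaf lying on the stand's right-hand wing as seen from the robot. Using only the fingertips, push the leaf up from under its overhanging edge, turn it steadily over the rings (do not fling or force it) and press it down until it lies fully flat on the opposite wing, then take the hand away. Touch and push only: do not pinch the leaf, do not lift, tip or drag the stand, and leave the mug, plant and stapler where they are.

Things in the scene. Friction and masses are not known exactly. Their poses are not given: they have to be found in the camera images.
- stand: Loose wooden book stand, 1.8 kg. Origin: centre of its underside, on the desk; x along the book's spine (away from the robot at yaw 0), y left, z up. Foot plate 200 (x) by 190 (y) by 12 mm. Two wings rise from the spine at 0.314 rad to level, to -y (right) and +y (left), 200 mm along x, ending 100 mm from the spine axis, their outer ends 60 to 66 mm above the desk.
- spine (a point): Middle of the spine axis about which the leaf turns: on the stand's z axis, 45 mm above the desk; axes as the stand's.
- leaf (a joint): Angle of the leaf about the spine axis, rad. 0: lying on the right (-y) wing, sloping up outwards by 0.314 rad. Grows as it rises; 1.257 upright; 2.514 is the stop, flat on the left (+y) wing. Starts at 0 to 0.2. The hinge is stiff: the leaf stays where it is left, and takes 2 to 3 N at its outer part to turn.
- leaf_edge (a point): Middle of the leaf's free edge, 155 mm from the spine axis. The leaf: stiff plain grey plate, about 0.12 kg, 170 mm along the spine, 4 mm thick, reaching from 9 to 155 mm from the axis, mid-plane through the axis. It overhangs the wing's end by 55 mm; its edge is 93 mm above the desk at joint value 0, with free space below.
- mug: Bystander: white mug, 80 mm across, 90 mm high, loose, upright on the desk. Origin: centre of its underside. Leave alone.
- plant: Bystander: small potted plant, white pot 80 mm across and 75 mm high, leaves to about 150 mm, loose. Origin: centre of its underside. Leave alone.
- stapler: Bystander: black stapler, 140 mm long (its x) by 36 by 55 mm high, loose. Origin: centre of its underside. Leave alone.

How it is judged:
On the way:
1. the fingers push the leaf up to about upright (value of joint leaf between 0.9 and 1.9 rad and contact force between the fingers and leaf above 0.3 N), for 0.1 s.
At the end, for the whole second after the job is handed in: The leaf lies on the left-hand wing within 0.08 rad (5 degrees) of its stop, at rest; the stand stands flat and still within 50 mm of where it began (value of joint leaf above 2.43 rad and velocity of joint leaf below 0.05 rad/s and linear speed of stand below 0.02 m/s and angle between stand's own z axis and vertical below 0.05 rad and distance of stand from where it was at the start of the episode below 0.05 m); the robot touches nothing.
It fails at once if the leaf is flung or slammed (faster than 5 rad/s) (velocity of joint leaf above 5 rad/s).
It fails at once if the leaf is pinched or pushed hard (over 30 N) (contact force between the fingers and leaf above 30 N).
It fails at once if the stand is lifted (15 mm), tipped (0.15 rad) or dragged (50 mm) (height (world z) of stand above 0.015 m or angle between stand's own z axis and vertical above 0.15 rad or distance of stand from where it was at the start of the episode above 0.05 m).
It fails at once if a bystander is moved by over 25 mm (distance of any of mug, plant, stapler from where it was at the start of the episode above 0.025 m).
It also fails if it takes over 51 s, if anything falls off the work surface, if the arm or the gripper's body presses on something with over 40 N, if the wrist force passes 120 N, or if a joint passes its speed limit or range.

## Working session

There is one attempt and no reset: what is moved stays moved. The work goes in short steps, Python scripts to look and compute and a tool call to move; the robot and the scene stay as the last step left them, time stands still between calls to the robot, and variables do not carry over. Pictures are saved under pics/ and viewed, at most 10 in all, crops included, and the job is handed in when it is done.

Besides the shell and the picture viewer there is one more tool, called after "Request:" as name(argument=value, ...), one argument or row to a line, values as JSON. jog_arm: Moves the arm, as the interface text tells. Its arguments: {"type":"object","properties":{"motion":{"type":"array"},"squeeze":{"type":"number"}},"required":["motion"]}

```bash
mkdir -p pics; ls; python3 - <<'E'
from station import ctrl
import cv2
for n in("top","scene"):
    im=ctrl.camera(n); cv2.imwrite(f"pics/{n}0.png",im[:,:,::-1])
    print(n,ctrl.camera_model(n))
print(ctrl.get_obs())
E
```

```text
pics
top {'intrinsics': array([[513.48012224,   0.        , 313.40184995],
       [  0.        , 513.48012224, 194.64853367],
       [  0.        ,   0.        ,   1.        ]]), 'rvec': array([ 2.16554828, -2.15659042,  0.07971459]), 'tvec': array([0.11757647, 0.5892411 , 1.21241392])}
scene {'intrinsics': array([[432.82646691,   0.        , 314.86496209],
       [  0.        , 432.82646691, 205.01757965],
       [  0.        ,   0.        ,   1.        ]]), 'rvec': array([ 2.00756952,  0.88827098, -0.48100825]), 'tvec': array([-0.47113011, -0.13316239,  1.38128803])}
{'time_s': 0.1, 'qpos': array([-1.31260660e+00,  3.00429124e-01,  1.52148637e+00, -8.98989664e-06,
        1.32068325e+00, -6.65801621e-02]), 'joint_vel': array([ 0.00055341, -0.00113557, -0.00094937, -0.00089001,  0.00076036,
        0.00070712]), 'tau': array([ 2.20751237e-03, -5.32642043e+01, -3.53285193e+01,  7.09188008e-02,
        2.34881375e-02, -5.63643903e-05]), 'ee_pos': array([ 0.17544935, -0.52103498,  0.20494941]), 'eef_rot': array([-3.14058821e+00, -5.82476269e-05,  3.24772085e-01]), 'force': array([-0.1935224 ,  0.50678788,  0.11896263]), 'moment': array([-0.00535261, -0.05446147, -0.0419959 ]), 'grip_force': 0.0, 'grip_width': 0.09386823587035549}
```

View pics/top0.png

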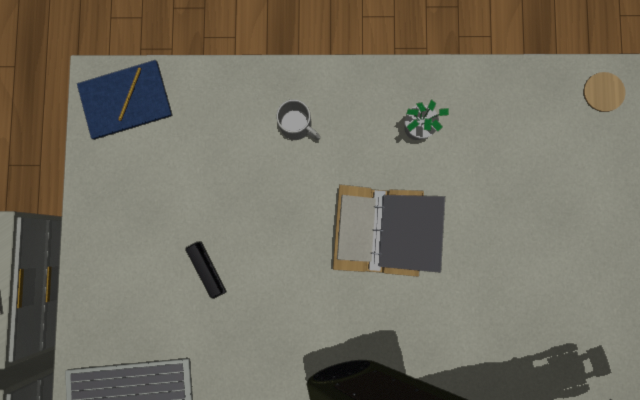

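View pics/scene0.png

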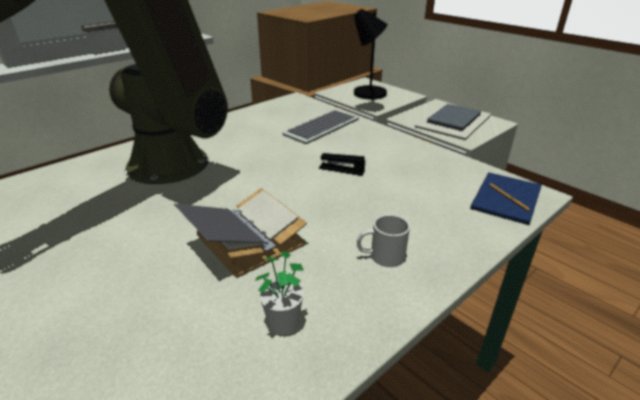

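The top view shows the open book with its dark leaf at about (380–445, 194–272) and the spine near column 378. The mug is at (294,119), the plant at (420,125) and the stapler at (205,270). The scene view agrees with this: the leaf is slightly raised on the robot's right.

```bash
cat > h.py <<'E'
import numpy as np,cv2
from station import ctrl
def ray(n,uv):
    m=ctrl.camera_model(n);R=cv2.Rodrigues(m["rvec"])[0];t=m["tvec"]
    d=np.c_[np.atleast_2d(uv),np.ones(len(np.atleast_2d(uv)))]@np.linalg.inv(m["intrinsics"]).T@R
    return -R.T@t,d
def onz(n,uv,z):
    c,d=ray(n,uv); return c+d*((z-c[2])/d[:,2])[:,None]
def proj(n,p):
    m=ctrl.camera_model(n);return cv2.projectPoints(np.atleast_2d(p).astype(float),m["rvec"],m["tvec"],m["intrinsics"],None)[0][:,0]
E
python3 - <<'E'
from h import *
im=cv2.imread("pics/top0.png").astype(int)
roi=np.zeros(im.shape[:2],bool);roi[175:290,325:460]=1
g=im.max(2)
leaf=(roi&(g<85)&(im.max(2)-im.min(2)<15)).astype(np.uint8)
leaf=cv2.morphologyEx(leaf,cv2.MORPH_OPEN,np.ones((5,5)))
c=max(cv2.findContours(leaf,0,2)[0],key=cv2.contourArea)
q=cv2.approxPolyDP(c,6,True)[:,0];print("leaf px",q.tolist(),cv2.contourArea(c))
for z in(.045,.093,.12):print(z,onz("top",q,z).round(3).tolist())
w=(roi&(im[:,:,2]-im[:,:,0]>45)).astype(np.uint8)
ys,xs=np.nonzero(w);q2=cv2.boxPoints(cv2.minAreaRect(np.c_[xs,ys].astype(np.float32)))
print("wood",q2.round(1).tolist(),onz("top",q2,.03).round(3).tolist())
print("mug,plant,stapler",onz("top",[[294,119],[420,125],[205,270]],.06).round(3).tolist())
E
```

```text
leaf px [[383, 196], [379, 265], [439, 271], [443, 197]] 4417.5
0.045 [[0.585, -0.046, 0.045], [0.422, -0.035, 0.045], [0.408, -0.176, 0.045], [0.583, -0.188, 0.045]]
0.093 [[0.58, -0.041, 0.093], [0.423, -0.03, 0.093], [0.411, -0.165, 0.093], [0.578, -0.177, 0.093]]
0.12 [[0.577, -0.038, 0.12], [0.424, -0.028, 0.12], [0.412, -0.159, 0.12], [0.576, -0.171, 0.12]]
wood [[332.70001220703125, 269.1000061035156], [339.20001220703125, 184.60000610351562], [424.3999938964844, 191.1999969482422], [418.0, 275.6000061035156]] [[0.411, 0.073, 0.03], [0.613, 0.058, 0.03], [0.598, -0.147, 0.03], [0.397, -0.129, 0.03]]
mug,plant,stapler [[0.768, 0.167, 0.06], [0.753, -0.134, 0.06], [0.408, 0.372, 0.06]]
```

```bash
python3 - <<'E'
import cv2
a=cv2.imread("pics/top0.png")[170:290,320:460];b=cv2.imread("pics/scene0.png")[180:285,165:315]
cv2.imwrite("pics/c1.png",cv2.resize(a,None,fx=5,fy=5,interpolation=2)[:600]);cv2.imwrite("pics/c2.png",cv2.resize(b,None,fx=5,fy=5,interpolation=2))
E
```

```text
(no output)
```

View pics/c1.png

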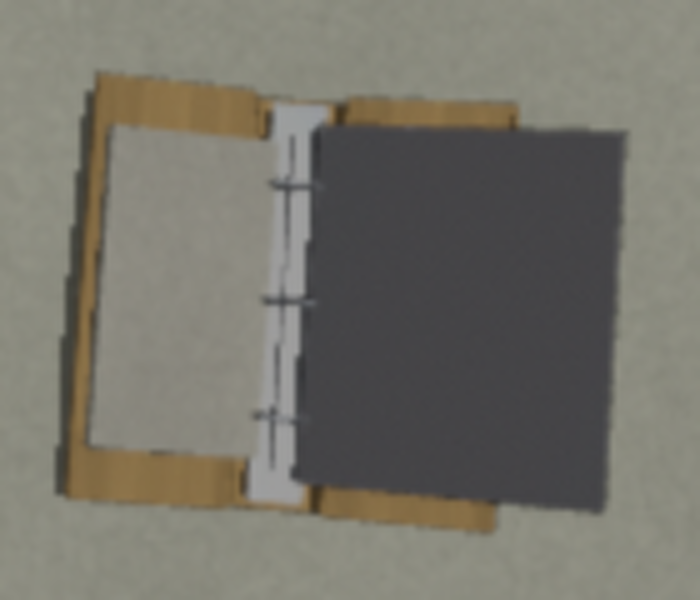

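View pics/c2.png

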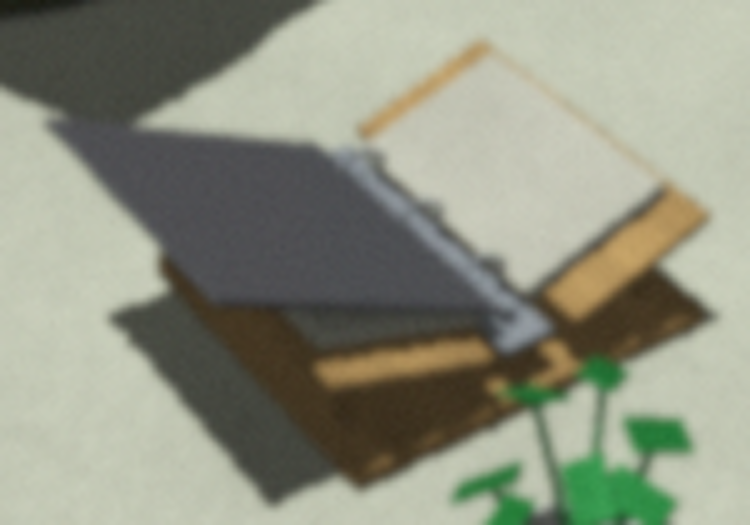

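The crops give the leaf's outer-edge corners as top (445,196) and (441,272), and scene (207,240) and (175,204). The spine strip runs from top (379,192) to (374.5,270).

```bash
python3 - <<'E'
from h import *
def tri(a,b):
    c1,d1=ray("top",a);c2,d2=ray("scene",b);d1=d1[0];d2=d2[0]
    s=np.linalg.lstsq(np.c_[d1,-d2],c2-c1,rcond=None)[0];p,q=c1+s[0]*d1,c2+s[1]*d2
    return (p+q)/2,np.linalg.norm(p-q)
far,e1=tri([445.1,196.3],[207.4,240.4]);near,e2=tri([441,272.3],[175,204.4])
print("far",far.round(3),e1,"near",near.round(3),e2,"len",np.linalg.norm(far-near))
sp=onz("top",[[379,192],[374.5,270]],.040);print("spine",sp.round(3).tolist())
# left outer top edge of wing
w=onz("top",[[339.2,184.6],[333,269]],.066);print("left wing end",w.round(3).tolist())
r=onz("top",[[423.6,190.5],[419,276]],.062);print("right wing end",r.round(3).tolist())
d=far-near;yaw=np.arctan2(d[1],d[0]);d2=sp[0]-sp[1];print("yaw",yaw,np.arctan2(d2[1],d2[0]))
yaw=(yaw+np.arctan2(d2[1],d2[0]))/2
c=sp.mean(0);n=np.array([np.sin(yaw),-np.cos(yaw)]);e=(far+near)/2
print("edge r",(e-c)[:2]@n,e[2]-.045,"ang",np.arctan2(e[2]-.045,(e-c)[:2]@n)-.314, "wing dists",(w.mean(0)-c)[:2]@n,(r.mean(0)-c)[:2]@n,"c",c)
E
```

```text
far [ 0.578 -0.176  0.117] 0.0007010246300479892 near [ 0.41  -0.163  0.115] 0.00420115009218713 len 0.16811249163878506
spine [[0.595, -0.037, 0.04], [0.41, -0.025, 0.04]]
left wing end [[0.609, 0.059, 0.066], [0.413, 0.073, 0.066]]
right wing end [[0.596, -0.139, 0.062], [0.398, -0.126, 0.062]]
yaw -0.08019598097298726 -0.0641924750618066
edge r 0.1383928182727725 0.07082712275666973 ang 0.15902969138611495 wing dists -0.0974550175627742 0.10134160807643712 c [ 0.5021009  -0.03128583  0.04      ]
```

Stand centre is about (0.502, -0.032) with yaw -0.072. The leaf sits near 0.16 rad, with its edge at z≈0.116, and the sizes match the ones given. I'll come in from the right with shut fingers tilted about 45°.

Request:
jog_arm(
  motion=[
    [0.03,-0.011,0,0,0,0,-1],
    [0.03,-0.011,0,0,0,0,-1],
    [0.03,-0.011,0,0,0,0,-1],
    [0.03,-0.011,0,0,0,0,-1],
    [0.03,-0.011,0,0,0,0,-1],
  ],
  squeeze=10,
)

```text
time_s: 0.6
ee_pos: [0.3009, -0.4202, 0.2052]
eef_rot: [-3.141, 0.0, 0.325]
force: [0.9, -0.8, -0.3]
grip_width: 0.0576
grip_force: 0.0
```

Request:
jog_arm(
  motion=[
    [0.03,-0.011,0,0,0,0,-1],
    [0.03,-0.011,0,0,0,0,-1],
    [0.03,-0.011,0,0,0,0,-1],
    [0.03,-0.011,0,0,0,0,-1],
    [0.02,0,0,0,0,0,-1],
  ],
)

```text
time_s: 1.1
ee_pos: [0.42, -0.3331, 0.2053]
eef_rot: [-3.141, 0.0, 0.326]
force: [-0.5, -1.7, -0.0]
grip_width: 0.0172
grip_force: 0.0
```

Request:
jog_arm(
  motion=[
    [0,0,0,0,0,-0.14,-1],
    [0,0,0,0,0,-0.14,-1],
    [0,0,0,0,0,-0.14,-1],
    [0,0,0,0,0,-0.14,-1],
    [0,0,0,0,0,-0.14,-1],
  ],
)

```text
time_s: 1.6
ee_pos: [0.4187, -0.3347, 0.2051]
eef_rot: [-3.141, -0.0, 1.031]
force: [0.3, 0.5, 0.1]
grip_width: 0.0007
grip_force: 0.0
```

Request:
jog_arm(
  motion=[
    [0,0,0,0,0,-0.14,-1],
    [0,0,0,0,0,-0.14,-1],
    [0,0,0,0,0,-0.14,-1],
    [0,0,0,0,0,-0.05,-1],
    [0,0,0,0,0,0,-1],
  ],
)

```text
time_s: 2.1
ee_pos: [0.4187, -0.3348, 0.2052]
eef_rot: [-3.141, -0.0, 1.495]
force: [-1.0, 0.1, 0.8]
grip_width: 0.0007
grip_force: 0.0
```

Request:
jog_arm(
  motion=[
    [0,0,0,0,0.14,0,-1],
    [0,0,0,0,0.14,0,-1],
    [0,0,0,0,0.14,0,-1],
    [0,0,0,0,0.14,0,-1],
    [0,0,0,0,0.14,0,-1],
  ],
)

```text
time_s: 2.6
ee_pos: [0.4187, -0.3353, 0.2058]
eef_rot: [-3.141, -0.705, 1.493]
force: [0.0, 0.8, 0.3]
grip_width: 0.0006
grip_force: 0.0
```

```bash
cat >> h.py <<'E'
from scipy.spatial.transform import Rotation as Ro
Y=-.072;C=np.array([.502,-.032,0]);U=np.array([np.cos(Y),np.sin(Y),0]);V=np.array([-np.sin(Y),np.cos(Y),0]);Z=np.array([0,0,1.])
B=np.c_[U,V,Z]
def pose():
    o=ctrl.get_obs();return o["ee_pos"],Ro.from_euler("xyz",o["eef_rot"]).as_matrix(),o
def rep(s,v,z,tilt):
    p,R,o=pose();x=np.cos(tilt)*V+np.sin(tilt)*Z
    z_=-np.cos(tilt)*Z+np.sin(tilt)*V;T=np.c_[x,np.cross(z_,x),z_]
    print("t",round(o["time_s"],2),"book svz",(B.T@(p-C)).round(4),"tilt",np.arctan2(R[:,2]@V,-R[2,2]).round(3),"F svz",(B.T@o["force"]).round(2),"q",o["qpos"].round(2))
    print("  need shift(tool)",(R.T@(C+B@[s,v,z]-p)).round(4),"turn",Ro.from_matrix(R.T@T).as_rotvec().round(3))
E
python3 -c "
from h import *
rep(0,-.192,.145,.785)"
```

```text
t 2.6 book svz [-0.0613 -0.3085  0.2058] tilt 0.705 F svz [-0.05  0.79  0.25] q [-0.96  0.58  1.27  0.44  1.84 -0.88]
  need shift(tool) [0.0496 0.0606 0.1221] turn [ 0.004  0.08  -0.004]
```

Request:
jog_arm(
  motion=[
    [0.012,0.015,0.03,0,0,0,-1],
    [0.012,0.015,0.03,0,0,0,-1],
    [0.012,0.015,0.03,0,0,0,-1],
    [0.013,0.015,0.03,0,0,0,-1],
    [0,0,0,0,0.08,0,-1],
  ],
)

```text
time_s: 3.1
ee_pos: [0.4885, -0.221, 0.1447]
eef_rot: [-3.139, -0.781, 1.496]
force: [-0.5, -0.5, 0.3]
grip_width: 0.0007
grip_force: 0.0
```

```bash
python3 -c "
from h import *
rep(0,-.135,.088,.785)
a=ctrl.camera('scene')[150:270,140:320];cv2.imwrite('pics/s1.png',cv2.resize(a[:,:,::-1],None,fx=4,fy=4,interpolation=2))"
```

```text
t 3.1 book svz [ 0.0002 -0.1895  0.1447] tilt 0.781 F svz [-0.45 -0.52  0.28] q [-0.77  0.61  1.41  0.57  1.67 -0.81]
  need shift(tool) [-0.0013 -0.0001  0.0787] turn [-0.001  0.004 -0.002]
```

View pics/s1.png

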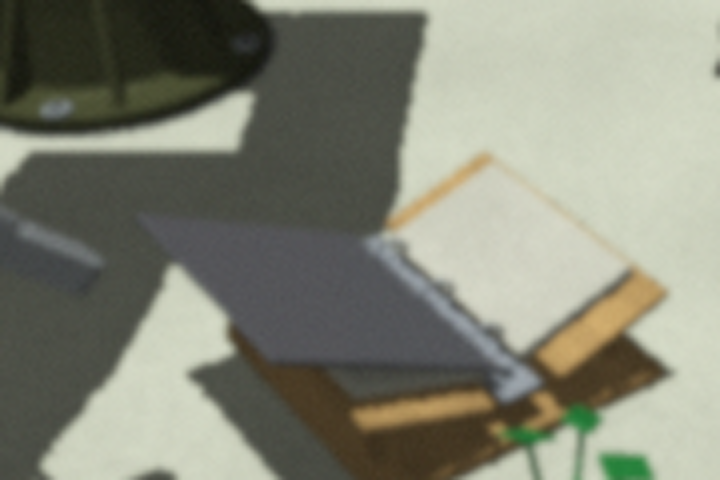

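The fingertip, at crop (100,270), is outside the leaf and in line to slide under its edge at crop (140,215)–(270,360).

Request:
jog_arm(
  motion=[
    [-0.004,0,0.016,0,0,0,-1],
    [0,0,0.016,0,0,0,-1],
    [0,0,0.016,0,0,0,-1],
    [0,0,0.016,0,0,0,-1],
    [0,0,0.016,0,0,0,-1],
  ],
)

```text
time_s: 3.65
ee_pos: [0.4912, -0.1718, 0.085]
eef_rot: [-3.14, -0.779, 1.492]
force: [0.9, -0.6, 0.7]
grip_width: 0.0007
grip_force: 0.0
```

Request:
jog_arm(
  motion=[
    [0.005,0,0,0,0,0,-1],
    [0.005,0,0,0,0,0,-1],
    [0.005,0,0,0,0,0,-1],
    [0,0,0,0,0,0,-1],
  ],
)

```text
time_s: 4.05
ee_pos: [0.4925, -0.1615, 0.0972]
eef_rot: [3.14, -0.779, 1.496]
force: [0.2, 0.0, 0.8]
grip_width: 0.0
grip_force: 0.0
```

```bash
python3 -c "
from h import *
rep(0,-.135,.088,.785)
a=ctrl.camera('scene')[150:270,140:320];cv2.imwrite('pics/s2.png',cv2.resize(a[:,:,::-1],None,fx=4,fy=4,interpolation=2))"
```

```text
t 4.05 book svz [-0.0002 -0.1298  0.0972] tilt 0.779 F svz [0.17 0.05 0.81] q [-0.7   0.6   1.55  0.61  1.52 -0.82]
  need shift(tool) [-0.0102  0.0002  0.0029] turn [ 0.004  0.006 -0.002]
```

View pics/s2.png

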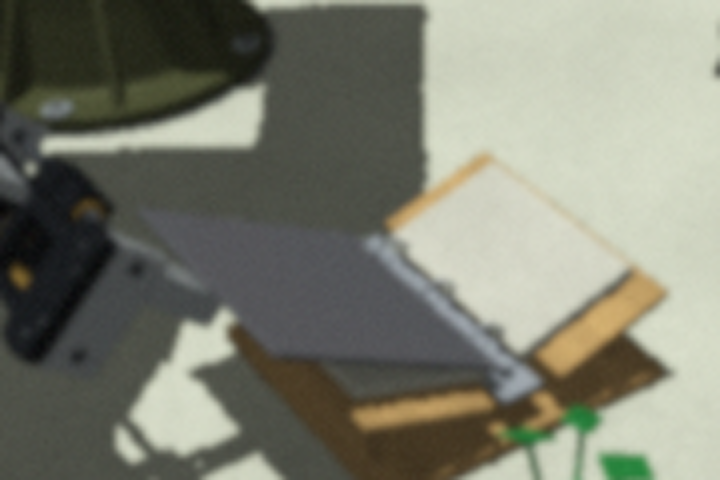

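The finger is now under the overhang at about crop (220,300) and touching the edge. I'll compute an arc for the sweep.

```bash
cat >> h.py <<'E'
def target(phi):
    tilt=float(np.clip(np.pi/2-phi+.12,0,.785)); r=np.interp(phi,[.8,2.8],[.132,.100])
    d=np.array([-np.cos(phi),np.sin(phi)]);t=np.array([np.sin(phi),np.cos(phi)])
    v,z=np.array([0,.045])+r*d-np.interp(phi,[2.,2.8],[.009,.004])*t
    z_=-np.cos(tilt)*Z+np.sin(tilt)*V;x=np.cos(tilt)*V+np.sin(tilt)*Z
    return C+B@[0,v,z],np.c_[x,np.cross(z_,x),z_]
def rows(phis):
    p,R,o=pose();rep(0,0,0.3,0)
    for f in phis:
        q,T=target(f);print(round(f,2),(R.T@(q-p)).round(4),Ro.from_matrix(R.T@T).as_rotvec().round(3));p,R=q,T
E
python3 -c "
from h import *
rows(np.arange(.6,1.75,.08))"
```

```text
t 4.1 book svz [-0.0003 -0.1298  0.0969] tilt 0.779 F svz [-1.2  -0.3  -0.66] q [-0.7   0.6   1.55  0.61  1.52 -0.82]
  need shift(tool) [ 2.351e-01 -1.000e-04 -5.330e-02] turn [ 0.003 -0.779 -0.004]
0.6 [0.0219 0.0002 0.0002] [ 0.004  0.006 -0.002]
0.68 [ 0.0103 -0.     -0.0022] [0. 0. 0.]
0.76 [ 0.0105  0.     -0.0014] [0. 0. 0.]
0.84 [ 0.0105 -0.      0.0001] [0. 0. 0.]
0.92 [0.0104 0.     0.0015] [-0.    -0.014  0.   ]
1.0 [ 0.0101 -0.      0.0022] [-0.   -0.08 -0.  ]
1.08 [0.01   0.     0.0022] [ 0.   -0.08 -0.  ]
1.16 [0.0099 0.     0.0022] [ 0.   -0.08  0.  ]
1.24 [ 0.0098 -0.      0.0022] [-0.   -0.08 -0.  ]
1.32 [ 0.0097 -0.      0.0021] [ 0.   -0.08  0.  ]
1.4 [0.0096 0.     0.0021] [-0.   -0.08  0.  ]
1.48 [ 0.0095 -0.      0.0021] [ 0.   -0.08 -0.  ]
1.56 [0.0094 0.     0.0021] [ 0.   -0.08  0.  ]
1.64 [0.0093 0.     0.0021] [ 0.   -0.08  0.  ]
1.72 [ 0.0092 -0.      0.0021] [ 0.    -0.051  0.   ]
```

Request:
jog_arm(
  motion=[
    [0.011,0,0,0,0,0,-1],
    [0.011,0,0,0,0,0,-1],
    [0.01,0,-0.002,0,0,0,-1],
    [0.01,0,-0.002,0,0,0,-1],
    [0.01,0,0,0,0,0,-1],
  ],
)

```text
time_s: 4.6
ee_pos: [0.4948, -0.1265, 0.1364]
eef_rot: [3.141, -0.78, 1.495]
force: [-1.0, -0.1, -2.1]
grip_width: 0.0003
grip_force: 1.1
```

Request:
jog_arm(
  motion=[
    [0.01,0,0.002,0,-0.014,0,-1],
    [0.01,0,0.002,0,-0.08,0,-1],
    [0.01,0,0.002,0,-0.08,0,-1],
    [0,0,0,0,0,0,-1],
  ],
)

```text
time_s: 5.0
ee_pos: [0.4973, -0.0994, 0.1534]
eef_rot: [3.138, -0.603, 1.5]
force: [0.5, -0.6, -0.1]
grip_width: 0.0007
grip_force: 0.0
```

```bash
python3 -c "
from h import *
rows(np.arange(1.16,1.9,.08))
a=ctrl.camera('scene')[110:270,120:320];cv2.imwrite('pics/s3.png',cv2.resize(a[:,:,::-1],None,fx=3.5,fy=3.5,interpolation=2))"
```

```text
t 5.0 book svz [ 0.0002 -0.0675  0.1534] tilt 0.603 F svz [ 0.55 -0.56 -0.08] q [-0.55  0.4   1.64  0.54  1.43 -0.64]
  need shift(tool) [ 0.1388  0.0002 -0.0825] turn [ 0.004 -0.603 -0.001]
1.16 [ 0.0094 -0.0002  0.0019] [ 0.004 -0.072  0.   ]
1.24 [ 0.0098 -0.      0.0022] [ 0.   -0.08 -0.  ]
1.32 [0.0097 0.     0.0021] [-0.   -0.08  0.  ]
1.4 [0.0096 0.     0.0021] [-0.   -0.08  0.  ]
1.48 [0.0095 0.     0.0021] [ 0.   -0.08 -0.  ]
1.56 [ 0.0094 -0.      0.0021] [ 0.   -0.08  0.  ]
1.64 [0.0093 0.     0.0021] [-0.   -0.08  0.  ]
1.72 [ 0.0092 -0.      0.0021] [ 0.    -0.051  0.   ]
1.8 [0.0091 0.     0.0023] [0. 0. 0.]
1.88 [ 0.0087 -0.      0.003 ] [0. 0. 0.]
```

View pics/s3.png

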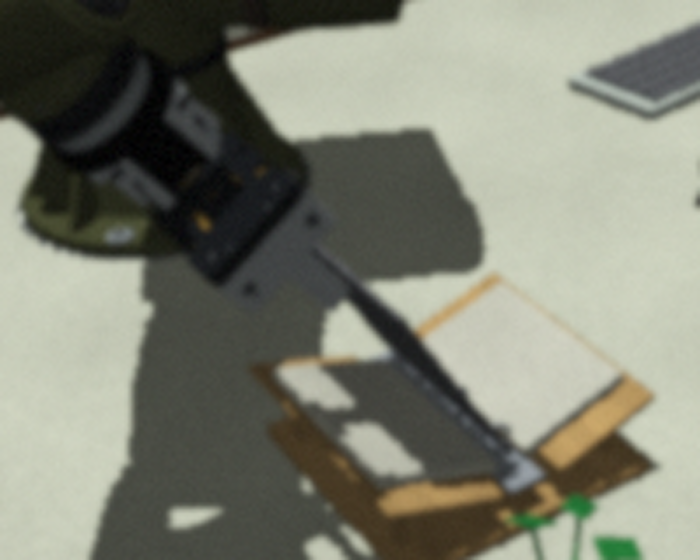

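The leaf is well up and nearly edge-on to the scene camera, running from crop (320,250) to (510,460), with the finger behind it. The stand hasn't moved. I'll carry on along the arc.

Request:
jog_arm(
  motion=[
    [0.01,0,0.002,0,-0.075,0,-1],
    [0.01,0,0.002,0,-0.08,0,-1],
    [0.01,0,0.002,0,-0.08,0,-1],
    [0.01,0,0.002,0,-0.08,0,-1],
    [0.01,0,0.002,0,-0.08,0,-1],
  ],
)

```text
time_s: 5.55
ee_pos: [0.5003, -0.0523, 0.1638]
eef_rot: [-3.141, -0.21, 1.494]
force: [-0.5, -1.3, 0.7]
grip_width: 0.0005
grip_force: 0.9
```

Request:
jog_arm(
  motion=[
    [0.009,0,0.002,0,-0.08,0,-1],
    [0.009,0,0.002,0,-0.08,0,-1],
    [0.009,0,0.002,0,-0.05,0,-1],
    [0.009,0,0.002,0,0,0,-1],
  ],
)

```text
time_s: 5.95
ee_pos: [0.503, -0.0148, 0.159]
eef_rot: [-3.139, -0.001, 1.496]
force: [0.2, -1.3, 1.6]
grip_width: 0.0006
grip_force: 0.7
```

```bash
python3 -c "
from h import *
rows(np.arange(1.88,2.81,.08))"
```

```text
t 5.95 book svz [-0.0002  0.0172  0.159 ] tilt 0.001 F svz [ 0.29 -1.29  1.6 ] q [-0.1   0.24  1.71  0.    1.19 -0.03]
  need shift(tool) [-0.017 -0.    -0.141] turn [-0.002 -0.001 -0.003]
1.88 [0.0091 0.0002 0.002 ] [-0.002 -0.001 -0.003]
1.96 [0.0084 0.     0.0036] [0. 0. 0.]
2.04 [ 0.0082 -0.      0.0044] [0. 0. 0.]
2.12 [ 0.0079 -0.      0.0051] [0. 0. 0.]
2.2 [0.0074 0.     0.0057] [0. 0. 0.]
2.28 [0.0068 0.     0.0062] [0. 0. 0.]
2.36 [ 0.0062 -0.      0.0067] [0. 0. 0.]
2.44 [0.0055 0.     0.0072] [0. 0. 0.]
2.52 [ 0.0048 -0.      0.0075] [0. 0. 0.]
2.6 [ 0.0041 -0.      0.0078] [0. 0. 0.]
2.68 [ 0.0034 -0.      0.0081] [0. 0. 0.]
2.76 [ 0.0027 -0.      0.0082] [0. 0. 0.]
```

Request:
jog_arm(
  motion=[
    [0.009,0,0.002,0,0,0,-1],
    [0.0085,0,0.0035,0,0,0,-1],
    [0.008,0,0.0045,0,0,0,-1],
    [0.008,0,0.005,0,0,0,-1],
    [0.0075,0,0.0055,0,0,0,-1],
  ],
)

```text
time_s: 6.45
ee_pos: [0.5064, 0.0257, 0.1387]
eef_rot: [-3.141, -0.001, 1.494]
force: [-0.2, -0.9, 2.0]
grip_width: 0.0008
grip_force: 0.6
```

Request:
jog_arm(
  motion=[
    [0.007,0,0.006,0,0,0,-1],
    [0.006,0,0.0065,0,0,0,-1],
    [0.0055,0,0.007,0,0,0,-1],
    [0.005,0,0.0075,0,0,0,-1],
    [0.004,0,0.008,0,0,0,-1],
  ],
)

```text
time_s: 6.95
ee_pos: [0.5084, 0.0531, 0.1035]
eef_rot: [-3.142, -0.001, 1.495]
force: [-0.2, 0.1, 1.4]
grip_width: 0.0007
grip_force: 0.4
```

```bash
python3 -c "
from h import *
rows(np.arange(2.68,2.84,.08))
a=ctrl.camera('scene')[110:270,120:320];cv2.imwrite('pics/s4.png',cv2.resize(a[:,:,::-1],None,fx=3.5,fy=3.5,interpolation=2))"
```

```text
t 6.95 book svz [0.0003 0.0854 0.1035] tilt 0.001 F svz [-0.25  0.07  1.44] q [0.03 0.33 1.74 0.   1.07 0.11]
  need shift(tool) [-0.0852  0.     -0.1966] turn [-0.    -0.001 -0.004]
2.68 [ 0.0037 -0.0003  0.0089] [-0.    -0.001 -0.004]
2.76 [ 0.0027 -0.      0.0082] [0. 0. 0.]
```

View pics/s4.png

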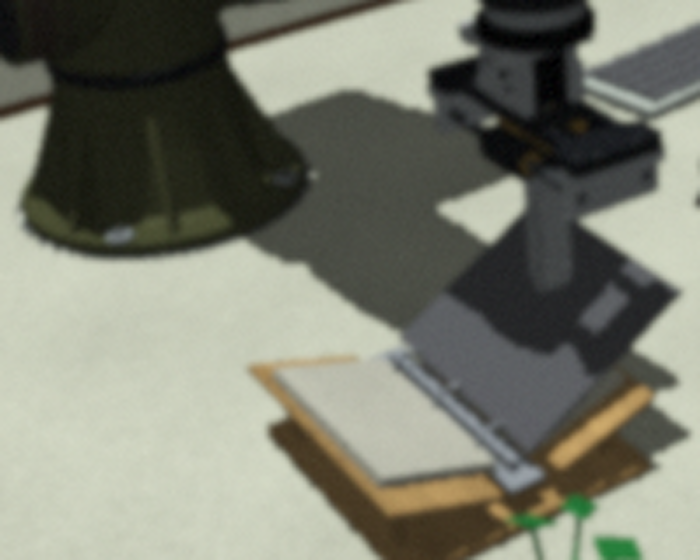

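The leaf is past upright and leaning left, with the fingertip pressing on its face at crop (550,285). Next I press it down gently and watch the force.

Request:
jog_arm(
  motion=[
    [0.003,0,0.007,0,0,0,-1],
    [0.003,0,0.006,0,0,0,-1],
    [0.002,0,0.004,0,0,0,-1],
    [0,0,0,0,0,0,-1],
  ],
)

```text
time_s: 7.4
ee_pos: [0.5088, 0.0608, 0.0866]
eef_rot: [-3.141, -0.001, 1.495]
force: [0.1, -0.6, -0.2]
grip_width: 0.0003
grip_force: 0.0
```

Request:
jog_arm(
  motion=[
    [0,0,0.002,0,0,0,-1],
    [0,0,0.002,0,0,0,-1],
    [0,0,0,0,0,0,-1],
  ],
)

```text
time_s: 7.7
ee_pos: [0.509, 0.0606, 0.0831]
eef_rot: [3.142, -0.001, 1.495]
force: [0.7, -0.0, 1.0]
grip_width: 0.0006
grip_force: 0.1
```

Request:
jog_arm(
  motion=[
    [0,0,0.0015,0,0,0,-1],
    [0,0,0,0,0,0,-1],
  ],
)

```text
time_s: 7.9
ee_pos: [0.5091, 0.0606, 0.0817]
eef_rot: [3.142, -0.001, 1.495]
force: [0.4, 0.5, -0.1]
grip_width: 0.0002
grip_force: 0.2
```

Request:
jog_arm(
  motion=[
    [0,0,0.0015,0,0,0,-1],
    [0,0,0,0,0,0,-1],
  ],
)

```text
time_s: 8.1
ee_pos: [0.5091, 0.0607, 0.0803]
eef_rot: [3.141, -0.001, 1.495]
force: [1.3, 0.5, 1.4]
grip_width: 0.0003
grip_force: 0.8
```

Request:
jog_arm(
  motion=[
    [0,0,0.001,0,0,0,-1],
    [0,0,0,0,0,0,-1],
  ],
)

```text
time_s: 8.3
ee_pos: [0.5093, 0.0608, 0.0798]
eef_rot: [3.141, -0.001, 1.495]
force: [-1.1, 0.6, 8.4]
grip_width: 0.0006
grip_force: 3.7
```

The force rose to 8 N, so the leaf is at the stop. One slight extra press, then I retreat and check.

Request:
jog_arm(
  motion=[
    [0,0,0.0005,0,0,0,-1],
    [0,0,0,0,0,0,-1],
  ],
)

```text
time_s: 8.5
ee_pos: [0.5094, 0.0608, 0.0796]
eef_rot: [3.141, -0.001, 1.495]
force: [-3.7, 0.8, 11.0]
grip_width: 0.0004
grip_force: 5.5
```

Request:
jog_arm(
  motion=[
    [0,0,-0.005,0,0,0,-1],
    [0,0,-0.02,0,0,0,-1],
    [0,0,-0.03,0,0,0,-1],
    [0,0,-0.04,0,0,0,-1],
    [0,0,-0.04,0,0,0,-1],
  ],
)

```text
time_s: 9.0
ee_pos: [0.5086, 0.0605, 0.215]
eef_rot: [-3.141, -0.001, 1.495]
force: [-0.8, 0.4, -0.2]
grip_width: 0.0006
grip_force: 0.0
```

Request:
jog_arm(
  motion=[
    [-0.05,0,0,0,0,0,-1],
    [-0.05,0,0,0,0,0,-1],
    [-0.05,0,0,0,0,0,-1],
    [-0.05,0,0,0,0,0,-1],
    [-0.05,0,0,0,0,0,-1],
  ],
)

```text
time_s: 9.5
ee_pos: [0.4894, -0.1907, 0.2136]
eef_rot: [3.142, -0.001, 1.495]
force: [0.5, 0.0, 0.1]
grip_width: 0.0005
grip_force: 0.0
```

Request:
jog_arm(
  motion=[
    [-0.04,0,0,0,0,0,-1],
    [0,0,0,0,0,0,-1],
    [0,0,0,0,0,0,-1],
  ],
)

```text
time_s: 9.8
ee_pos: [0.4867, -0.2289, 0.2131]
eef_rot: [-3.141, -0.001, 1.493]
force: [-0.9, -0.2, -0.4]
grip_width: 0.0002
grip_force: 0.0
```

```bash
python3 - <<'E'
from h import *
a=ctrl.camera('scene')[170:280,160:320];b=ctrl.camera('top')[165:295,290:450]
cv2.imwrite('pics/f.png',np.vstack([cv2.resize(a,(640,330))[:270*2],cv2.resize(b,(640,260*2))[:265]])[:,:,::-1] if 0 else np.hstack([cv2.resize(a,(400,275)),cv2.resize(b,(400,325))[:275]])[:,:,::-1])
s=np.array([-.085,.085])
for ang in(0,.08,.15):
    f=.314+ang;E=np.array([C+B@[q,.155*np.cos(f),.045+.155*np.sin(f)] for q in s])
    for n,o,k in(("scene",(160,170),2.5),("top",(290,165),2.5)):
        print(ang,n,((proj(n,E)-o)*k+([400,0] if n=="top" else [0,0])).round(0).tolist())
rep(0,0,.3,0)
E
```

```text
0 scene [[297.0, 10.0], [398.0, 79.0]]
0 top [[455.0, 244.0], [469.0, 58.0]]
0.08 scene [[293.0, 1.0], [395.0, 70.0]]
0.08 top [[459.0, 245.0], [474.0, 57.0]]
0.15 scene [[289.0, -6.0], [391.0, 63.0]]
0.15 top [[464.0, 246.0], [478.0, 56.0]]
t 9.9 book svz [-0.0008 -0.1962  0.2134] tilt 0.001 F svz [-0.3   0.08  1.31] q [-0.51  0.27  1.54  0.    1.33 -0.43]
  need shift(tool) [ 1.963e-01  1.000e-04 -8.630e-02] turn [-0.    -0.001 -0.003]
```

View pics/f.png

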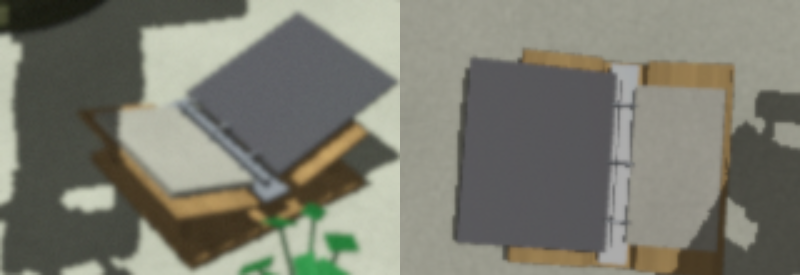

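In the scene view the leaf corners are at (297,12) and (398,79), against (297,10) and (398,79) predicted at the stop. The leaf lies flat on the left wing, the stand hasn't moved, and the hand is clear.

```bash
python3 -c "
from station import ctrl
print(ctrl.hand_in())"
```

```text
the job is handed in; nothing more can be done
None
```

The leaf was turned over the rings and pressed flat against the left-hand stop; the camera check agreed, the hand is clear, and the job is handed in (no verdict came back).

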